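# Latch the strap splitter's guard, then hold its roller release arm against the stop

## Robot

A 6-joint arm with a two-finger parallel gripper is mounted at the origin on the work surface. World frame = base frame: x ahead of the robot, y to its left, z up, the work surface at z = 0. Lengths are in m, angles in degrees, forces in N, time in s.
With the tool pointing down it reaches from about 0.15 to 0.775 m from the base axis. Payload 6.1 kg.
Tool frame: the origin (TCP) lies midway between the tips of the shut fingers; the grasp point (between the pads) lies 19 mm behind it; z points along the fingers, y is the direction in which the jaws open and shut (so a half turn about z gives the same grasp; the last joint's range is limited). The gripper opens to 85 mm and grips with 20 to 120 N. Pads are 22 mm wide; open, the fingers measure 114 mm over their backs; the gripper's body (76 mm by 85 mm) begins 54 mm behind the grasp point. The pads swing forward as they close: fully open they stand 13 mm farther back than shut.
Start: joints at [68.182, 7.208, -2.269, 80.523, 0, 90], TCP at [0.195, 0.487, 0.231] pointing down, gripper open.
Joint ranges: [-155.77, 155.77], [-54.66, 111.73], [-72.52, 77.12], [-102.08, 115.82], [-83.92, 84.16], [-180, 180]. Speed limits (degrees/s): [136.94, 136.94, 172.46, 180, 180, 180].

## Interface

Orientations are given as a 3x3 rotation matrix whose columns are the frame's x, y, z axes.
In Python, from workcell import env gives the robot as it stands.
- The arm moves only by the tool apply_moves, never from a script. Its argument "commands" is a list of rows, each a list of 6 numbers: the shift along the tool's x, y, z scaled (see below), then the turn, a rotation vector about the tool's x, y, z scaled (see below). A call has 1 to 5 rows; each row is the pose to reach, as a shift and turn from the pose commanded when the call began, along the tool's axes at that moment; what a row does not reach only later rows make up. The controller multiplies each number of a shift by 500 mm and each number of a turn by 0.5 rad. A row lasts 1/12 s, in which the tool goes at most 41.7 mm and 7.16 degrees, less where a joint would pass 70% of its speed; a pose out of reach is approached as far as the arm can. A call with a number of a shift or a turn outside -1 to 1 is refused whole. A call with a gripper value outside its range is refused whole. "fingers" is the opening, from 0 (shut) to 1 (fully open), set as the call begins (left out, the last holds). The fingers move at their own pace and stop on an object; "grip_force" is the grip in N (left out, the last holds). Time passes only in rows, so rows that repeat a pose let the fingers close. It gives the time, the measured TCP pose, the force and the opening at its end, in the units of the state.
- env.read_state(): the state, without advancing time (a new reading comes with each control period).
- env.read_camera(name): name is "scene" or "top" or "wrist"; returns a dict with "image" (420x560x3 uint8, blue, green, red), "intrinsics" (3x3 intrinsics, pixels), "k1" (the pictures are not rectified: a ray, as slopes to the right and down, at radius r is drawn at 1 + k1 r^2 times it, then the intrinsics apply), "position" and "attitude" of the camera in the world. Camera axes: x right, y up, looking along -z (the intrinsics and any distortion apply to the point x, -y, -z); pixel columns grow to the right and rows downward; lengths in m; the calibration is good to about 2 mm. A picture is of the moment at which its call begins. There is no depth.
- env.sign_off(): hands the job in, once; it reports no verdict.
The state is a dict: "clock": time; "qpos": joint angles; "joint_vel": joint speeds; "joint_torque": joint torques, N m; "tool_pos": TCP position; "orientation": TCP orientation; "contact_force": force on the tool from outside, world axes, zero at the start; "wrist_torque": the same for the moment, N m; "gripper_width": finger opening in m.
Only numpy, scipy, OpenCV 4.12 (cv2) and the standard library are available. Lean on these libraries where they do the work, as an engineer would, in place of code of your own. Each camera call takes 0.05 s, during which the arm holds its last target. There are 200 camera calls.

## Task

Get the leather-strap splitter open for feeding. First swing the hinged hasp on its top guard over and down until it rests flat over its staple; only then swing the spring-loaded release arm at the machine's side (the flat arm with the upright roller at its end) round, away from the robot, against its spring all the way to its stop. It springs back if let go, so finish while still holding it against the stop with the fingers, and leave the other things on the bench where they are.

Things in the scene. Friction and masses are not known exactly. Their poses are not given: they have to be found in the camera images.
- splitter: Strap splitter, a grey machine fixed to the bench. Origin: bench level, amid the machine; x points roughly away from the robot, y left, z up. Base plate 170 (x) by 300 (y -160 to 140), 18 high. Flat top guard 92 (x) by 165 (y -35 to 130), its top 112 high. Round pivot body (radius 28) at x 0, y -85; rest pin and stop pin (12 diameter, 86 high) 45 from the pivot axis.
- hasp (a joint): Hasp angle, rad: 0 = closed flat over the staple (hard end), growing as it lifts; 1.57 = upright; 2.3 = leaning far to the machine's +y side. Begins open, 0.9 to 2.0. The hinge is stiff (0.09 N m friction): the hasp stays where it is left and must be pressed right down.
- hasp_hinge (a point): Fixed point on the hasp's hinge line (along machine x), 117 above the bench, at machine x 0, y 100. The hasp is a steel strap 28 wide (x), 4 thick, reaching 110 from the hinge; closed it points along machine -y, its top face 119 above the bench. Slot for the staple 35 to 61 from the hinge; from 61 to 110 a plain flat tongue, the place to push.
- hasp_tongue (a point): Middle of the hasp's tongue, 90 from the hinge, on the face that is uppermost when it is closed; moves with the hasp. To close it, push on this face.
- staple (a point): Top of the staple, a fixed wire loop 19 wide (machine y) by 5 thick on the top guard, rising to 128.5 above the bench, so about 10 above the closed hasp.
- release_arm (a joint): Release arm angle, rad: 0 = at rest on its rest pin, 1.13 = at its stop; grows counter-clockwise from above. At 0 the arm points 140 degrees clockwise (from above) of the machine's x axis, at the stop 75 degrees clockwise of it. Begins at 0; a spring always pulls it back to 0, with about 2.5 N at the roller at rest and 9.3 N at the stop.
- pivot_axis (a point): Fixed point on the release arm's vertical pivot axis, 80 above the bench, machine x 0, y -85. The arm is a flat steel bar 18 wide, 8 thick, its top 84 above the bench, reaching from here to the roller.
- roller (a point): Centre of the upright steel roller at the arm's end, 100 from the pivot axis, moving with it; 22 diameter, from 84 to 134 above the bench (this point at 109). It does not spin. It may be gripped from above or pushed.
- weight: Bystander: a round steel pattern weight, 52 diameter, 60 high; origin under its centre.
- rivet_jar: Bystander: a small amber glass jar, 60 diameter, 75 high; origin under its centre.
- mallet: Bystander: a wooden mallet lying on its side; head 50 by 90 by 54 high, handle 170 long towards its own -x; origin on the bench under the head's handle end.

How it is judged:
By the outcome, as a careful person would: the job done as asked, in the order asked, and still so for the second after the job is handed in, while the arm keeps its last pose, push and grip.
It also fails if it takes over 51 s, if anything falls off the work surface, if the arm or the gripper's body presses on something with over 40 N, if the wrist force passes 120 N, or if a joint passes its speed limit or range.

## Working session

There is one attempt and no reset: what is moved stays moved. The work goes in short steps, Python scripts to look and compute and a tool call to move; the robot and the scene stay as the last step left them, time stands still between calls to the robot, and variables do not carry over. Pictures are saved under pics/ and viewed, about 8 in all and at most 12, crops included, and the job is handed in when it is done.

Besides the shell and the picture viewer there is one more tool, called after ">>>" as name(argument=value, ...) on one line, values as JSON. apply_moves: Moves the arm, as the interface text tells. Shifts and turns lie within -1 to 1; 1 stands for 500 mm of shift or 0.5 rad of turn. Its arguments: {"type":"object","properties":{"commands":{"type":"array"},"fingers":{"type":"number"},"grip_force":{"type":"number"}},"required":["commands"]}

```bash
ls; mkdir -p pics
cat > h.py <<'E'
import numpy as np, cv2
from workcell import env
def snap(name,fn):
    c=env.read_camera(name); cv2.imwrite(f'pics/{fn}.png',c['image'])
    np.savez(f'pics/{fn}.npz',**{k:np.array(c[k]) for k in('intrinsics','k1','position','attitude')}); return c
def load(fn): return dict(np.load(f'pics/{fn}.npz'))
def proj(c,P):
    P=np.atleast_2d(P); q=(P-c['position'])@np.array(c['attitude'])
    s=np.c_[q[:,0],-q[:,1]]/-q[:,2:3]; s=s*(1+float(c['k1'])*(s**2).sum(1,keepdims=True))
    K=np.array(c['intrinsics']); return s@K[:2,:2].T+K[:2,2]
def ray(c,uv):
    K=np.array(c['intrinsics'],float); d=(np.array(uv,float)-K[:2,2])/[K[0,0],K[1,1]]; s=d.copy()
    for _ in range(20): s=d/(1+float(c['k1'])*(s@s))
    v=np.array(c['attitude'])@[s[0],-s[1],-1]; return np.array(c['position']),v
def atz(c,uv,z):
    p,v=ray(c,uv); return p+v*(z-p[2])/v[2]
E
python3 - <<'E'
from h import *
for n in('scene','top'):
    c=snap(n,n+'0'); print(n,np.round(c['position'],3),np.round(c['attitude'],2).tolist())
s=env.read_state(); print(s)
a=cv2.imread('pics/top0.png')
E
```

```text
pics
scene [ 0.823 -0.315  0.898] [[0.89, -0.39, 0.25], [0.46, 0.76, -0.46], [-0.02, 0.52, 0.85]]
top [0.479 0.151 1.105] [[0.03, 0.99, -0.13], [-1.0, 0.03, 0.03], [0.04, 0.13, 0.99]]
{'clock': 0.1, 'qpos': array([ 6.81808637e+01,  7.23957803e+00, -2.31896527e+00,  8.05232961e+01,
       -1.30375804e-05,  9.00015143e+01]), 'joint_vel': array([ 0.08272933, -0.0598851 ,  0.16106219, -0.06557267,  0.02246931,
       -0.05493245]), 'joint_torque': array([-2.14126980e-03, -4.36904812e+01,  3.53604841e+01,  1.36607655e-02,
       -2.22845474e-04, -2.28775100e-06]), 'tool_pos': array([0.19500096, 0.48706516, 0.23060339]), 'orientation': array([[-9.28351917e-01,  3.71702079e-01, -5.30680804e-04],
       [ 3.71702458e-01,  9.28350970e-01, -1.32612479e-03],
       [-2.65300311e-07, -1.42836585e-03, -9.99998980e-01]]), 'contact_force': array([ 0.09773175, -0.21944016,  0.49117752]), 'wrist_torque': array([-0.06562477,  0.01169939, -0.01165818]), 'gripper_width': 0.08564883417015876}
```

View pics/top0.png

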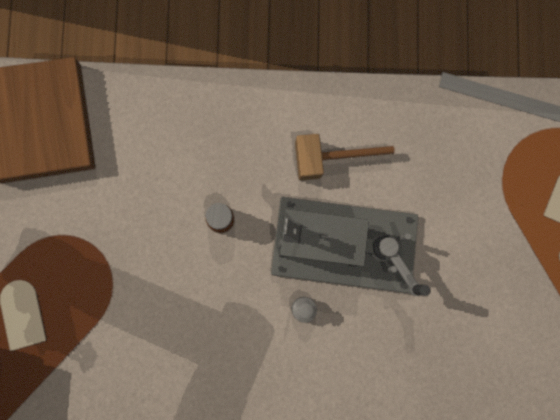

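View pics/scene0.png

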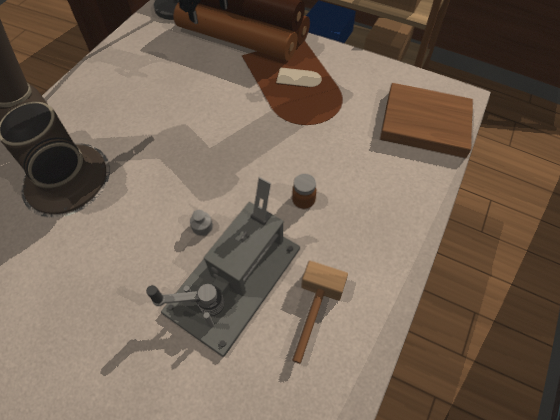

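The top view shows the base plate with corners at about (284,198), (419,211), (413,292) and (272,277). The pivot is at (389,246) and the roller at (421,290). In the scene view the hasp stands about upright, its tip at (264,182). I'll fit the machine pose next.

```bash
cat > fit.py <<'E'
from h import *
from scipy.optimize import least_squares
T,S=load('top0'),load('scene0')
# base corners: far-left, far-right, near-right, near-left (machine x +-85, y 140/-160), roller top centre
def M(p,L):
    c,s=np.cos(p[2]),np.sin(p[2]); L=np.atleast_2d(L); return np.c_[L[:,0]*c-L[:,1]*s+p[0],L[:,0]*s+L[:,1]*c+p[1],L[:,2]]
B=np.array([[85,140,18],[85,-160,18],[-85,-160,18],[-85,140,18]])/1e3
a=np.radians(-140); R=[.1*np.cos(a),-.085+.1*np.sin(a),.134]
uvT=np.array([[284,198],[419,211],[413,292],[272,277],[422,290]]); uvS=np.array([[299,246],[223,350],[163,308],[252,205],[153,290]])
L=np.vstack([B,R])
if __name__=='__main__':
    f=lambda p:np.r_[(proj(T,M(p,L))-uvT).ravel(),(proj(S,M(p,L))-uvS).ravel()]
    r=least_squares(f,[.45,.1,0],loss='soft_l1'); p=r.x; print(p,np.degrees(p[2])); print(np.round(f(p).reshape(-1,2),1).tolist())
    for h in np.arange(.9,2.3,.1):
        tip=M(p,[0,.1-.11*np.cos(h),.117+.11*np.sin(h)]); print(round(h,1),proj(S,tip).round(0),proj(T,tip).round(0))
    np.save('p.npy',p); print('roller',M(p,[R]),'hinge',M(p,[[0,.1,.117]]))
    # free two-view check: roller top & machine corner heights
    for a,b in((uvT[4],uvS[4]),((389,246),(208,291)),(uvT[0],uvS[0])):
        o1,v1=ray(T,a);o2,v2=ray(S,b);t=np.linalg.lstsq(np.c_[v1,-v2],o2-o1,rcond=None)[0]; print('tri',(o1+v1*t[0]).round(4),(o2+v2*t[1]).round(4))
    for n,uvt,z in(('weight',(303,308),.06),('jar',(218,215),.075)): print(n,atz(T,uvt,z))
    # crops
    im=cv2.imread('pics/scene0.png')[150:370,120:340]; im2=cv2.imread('pics/top0.png')[180:320,260:440]
    cv2.imwrite('pics/c.png',cv2.convertScaleAbs(np.hstack([cv2.resize(im,(400,400)),cv2.resize(im2,(400,311)).__class__ is None and im or cv2.copyMakeBorder(cv2.resize(im2,(400,311)),0,89,0,0,0)]),alpha=1.6))
E
python3 fit.py
```

```text
[ 0.55360995 -0.02915682 -0.09145978] -5.240259116035196
[[-5.3, -1.4], [-2.1, 2.4], [-2.3, 0.9], [-2.5, -1.3], [2.1, -0.3], [0.9, -1.9], [0.5, 5.2], [-3.0, 3.5], [-12.1, 5.9], [-1.4, -0.0]]
0.9 [[235. 221.]] [[339. 235.]]
1.0 [[237. 216.]] [[334. 234.]]
1.1 [[240. 211.]] [[329. 233.]]
1.2 [[243. 206.]] [[324. 232.]]
1.3 [[246. 201.]] [[318. 231.]]
1.4 [[249. 196.]] [[312. 230.]]
1.5 [[252. 192.]] [[306. 229.]]
1.6 [[255. 188.]] [[300. 229.]]
1.7 [[259. 184.]] [[294. 228.]]
1.8 [[262. 181.]] [[287. 227.]]
1.9 [[265. 178.]] [[281. 227.]]
2.0 [[268. 176.]] [[275. 226.]]
2.1 [[270. 174.]] [[270. 226.]]
2.2 [[273. 172.]] [[264. 226.]]
roller [[ 0.4636917 -0.1708152  0.134    ]] hinge [[0.56274319 0.07042523 0.117     ]]
tri [ 0.4628 -0.1688  0.128 ] [ 0.4633 -0.1684  0.1279]
tri [ 0.5463 -0.1148  0.0975] [ 0.5491 -0.1126  0.0971]
tri [0.6476 0.0914 0.0231] [0.6523 0.0946 0.0236]
weight [0.41918429 0.05006721 0.06      ]
jar [0.6005024 0.2270361 0.075    ]
```

View pics/c.png

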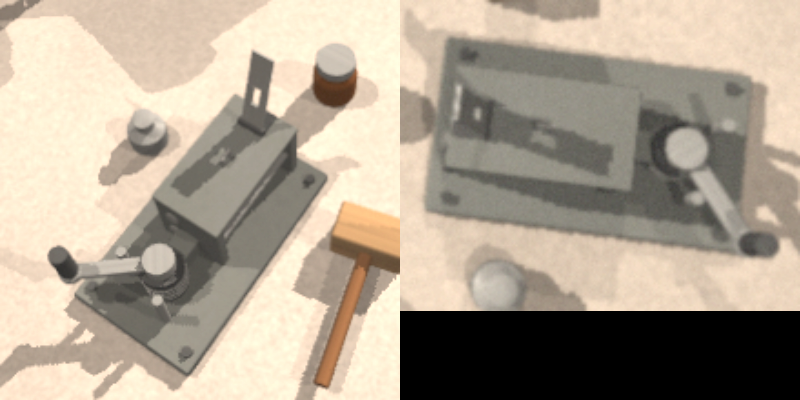

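```bash
cat > fit2.py <<'E'
from fit import *
G=np.array([[46,130,112],[46,-35,112],[-46,-35,112],[-46,130,112]])/1e3
LT=np.vstack([B,G,R]); UT=[[281.1,197.1],[417.5,213.3],[413,292.5],[271.3,274.5],[287.9,210.6],[368,220.5],[363.5,264.6],[280.3,255.2],[422.9,288.9]]
LS=np.vstack([B[:3],G,R]); US=[[300,246.3],[223.4,354.6],[162.4,312.3],[283.9,220.4],[242.1,280.9],[205.3,257.3],[250.4,203.4],[152,290]]
f=lambda p:np.r_[(proj(T,M(p,LT))-UT).ravel(),(proj(S,M(p,LS))-US).ravel()]
r=least_squares(f,[.55,0,0],loss='soft_l1'); p=r.x; print(p,np.degrees(p[2])); print(np.round(f(p).reshape(-1,2),1).tolist()); np.save('p.npy',p)
for h in np.arange(1.3,2.1,.1):
    tip=M(p,[[-.014,.1-.11*np.cos(h),.117+.11*np.sin(h)],[.014,.1-.11*np.cos(h),.117+.11*np.sin(h)]]); print(round(h,1),proj(S,tip).round(0).tolist(),proj(T,tip).round(0).tolist())
print('roller',M(p,[R]),'hinge',M(p,[[0,.1,.117]]))
E
python3 fit2.py
```

```text
[ 0.55547502 -0.03093746 -0.09677542] -5.544823092068522
[[-1.3, -1.6], [0.4, -0.3], [-1.7, -0.1], [-1.2, -0.1], [-3.0, -2.6], [0.2, -1.9], [0.1, 0.8], [-1.0, -0.5], [1.9, 0.2], [0.5, -0.9], [-0.0, 1.8], [-2.4, -0.1], [-0.0, -0.2], [-3.1, 0.1], [-2.9, 0.9], [-1.8, -2.6], [-0.3, 0.8]]
1.3 [[240.0, 199.0], [252.0, 206.0]] [[319.0, 238.0], [320.0, 222.0]]
1.4 [[243.0, 194.0], [256.0, 201.0]] [[313.0, 237.0], [314.0, 221.0]]
1.5 [[247.0, 190.0], [259.0, 196.0]] [[306.0, 236.0], [308.0, 220.0]]
1.6 [[250.0, 186.0], [262.0, 192.0]] [[300.0, 235.0], [302.0, 219.0]]
1.7 [[253.0, 182.0], [265.0, 188.0]] [[294.0, 235.0], [296.0, 219.0]]
1.8 [[256.0, 179.0], [268.0, 185.0]] [[288.0, 234.0], [289.0, 218.0]]
1.9 [[260.0, 176.0], [271.0, 182.0]] [[281.0, 233.0], [283.0, 217.0]]
2.0 [[263.0, 174.0], [274.0, 180.0]] [[275.0, 233.0], [277.0, 217.0]]
roller [[ 0.46480504 -0.17211587  0.134     ]] hinge [[0.56513747 0.06859463 0.117     ]]
```

```bash
cat > go.py <<'E'
import sys; from h import *
from scipy.spatial.transform import Rotation as Ro
p=np.load('p.npy'); c,s=np.cos(p[2]),np.sin(p[2])
def goal(mx,my,z,yang):  # machine xy (m), z, world angle of tool y axis (deg); tool down
    w=np.array([mx*c-my*s+p[0],mx*s+my*c+p[1],z]); a=np.radians(yang)
    y=np.array([np.cos(a),np.sin(a),0]); zz=np.array([0,0,-1.]); return w,np.c_[np.cross(y,zz),y,zz]
def mach(w): d=np.array(w[:2])-p[:2]; return np.array([d[0]*c+d[1]*s,-d[0]*s+d[1]*c,w[2]])
def cmd(goals):
    st=env.read_state(); R0=np.array(st['orientation']); t=np.array(st['tool_pos'])
    print('t',st['clock'],'mach',mach(t).round(4),'F',np.round(st['contact_force'],1),'w',round(float(st['gripper_width']),4),'q',np.round(st['qpos'],0))
    for g in goals:
        w,R=goal(*g); print([round(float(v),3) for v in np.r_[R0.T@(w-t)/.5,Ro.from_matrix(R0.T@R).as_rotvec()/.5]])
if __name__=='__main__':
    cmd([[float(v) for v in a.split(',')] for a in sys.argv[1:]])
E
python3 go.py 0,.17,.215,-5.5
```

```text
t 0.1 mach [-0.4088  0.4807  0.2306] F [ 0.1 -0.2  0.5] w 0.0856 q [68.  7. -2. 81. -0. 90.]
[-0.959, -0.367, 0.032, -0.002, 0.002, 2.572]
```

>>> apply_moves(commands=[[-0.96, -0.37, 0.03, 0, 0, 1], [-0.96, -0.37, 0.03, 0, 0, 1], [-0.96, -0.37, 0.03, 0, 0, 1], [-0.96, -0.37, 0.03, 0, 0, 1], [-0.96, -0.37, 0.03, 0, 0, 1]], fingers=0)

```text
clock: 0.52
tool_pos: [0.3485, 0.3441, 0.2249]
orientation: [[-0.633, 0.774, -0.0], [0.774, 0.633, -0.0], [-0.0, -0.0, -1.0]]
contact_force: [1.2, 0.8, 0.8]
gripper_width: 0.0256
```

```bash
python3 go.py 0,.17,.215,-5.5
```

```text
t 0.5167 mach [-0.2423  0.3533  0.2249] F [1.2 0.8 0.8] w 0.0256 q [45.  3. -7. 79. -0. 95.]
[-0.602, 0.085, 0.02, -0.001, 0.0, 1.563]
```

>>> apply_moves(commands=[[-0.6, 0.08, 0.02, 0, 0, 1], [-0.6, 0.08, 0.02, 0, 0, 1], [-0.6, 0.08, 0.02, 0, 0, 1], [-0.6, 0.08, 0.02, 0, 0, 1], [-0.6, 0.08, 0.02, 0, 0, 1]])

```text
clock: 0.93
tool_pos: [0.5013, 0.2021, 0.2181]
orientation: [[-0.183, 0.983, -0.0], [0.983, 0.183, -0.0], [0.0, -0.0, -1.0]]
contact_force: [0.8, 0.2, 0.4]
gripper_width: 0.0001
```

```bash
python3 go.py 0,.17,.215,-5.5
```

```text
t 0.9333 mach [-0.0764  0.2267  0.2181] F [0.8 0.2 0.4] w 0.0001 q [ 22.   9.  -2.  79.   0. 101.]
[-0.151, 0.115, 0.006, -0.001, 0.0, 0.561]
```

>>> apply_moves(commands=[[-0.15, 0.115, 0.01, 0, 0, 0.56], [-0.15, 0.115, 0.01, 0, 0, 0.56], [-0.15, 0.115, 0.01, 0, 0, 0.56], [-0.15, 0.115, 0.01, 0, 0, 0.56], [-0.15, 0.115, 0.01, 0, 0, 0.56]])

```text
clock: 1.35
tool_pos: [0.5707, 0.1408, 0.2125]
orientation: [[0.09, 0.996, -0.002], [0.996, -0.09, 0.0], [-0.0, -0.002, -1.0]]
contact_force: [-0.4, -0.9, -0.7]
gripper_width: 0.0
```

```bash
python3 - <<'E'
from h import *
s=snap('scene','s1')['image'][110:290,160:360]; t=snap('top','t1')['image'][170:310,230:430]; w=snap('wrist','w1')['image']
f=lambda a,sz:cv2.convertScaleAbs(cv2.resize(a,sz),alpha=1.5)
o=np.zeros((600,800,3),np.uint8); o[:360,:400]=f(s,(400,360)); o[:280,400:]=f(t,(400,280)); o[300:,400:]=f(w,(400,300)); cv2.imwrite('pics/c1.png',o)
E
python3 go.py 0,.17,.215,-5.5
```

```text
t 1.5 mach [-0.0023  0.1738  0.2136] F [ 0.6  0.9 -0.5] w -0.0 q [ 14.  14.   4.  80.   0. 109.]
[-0.008, 0.005, -0.003, -0.0, -0.001, 0.017]
```

View pics/c1.png

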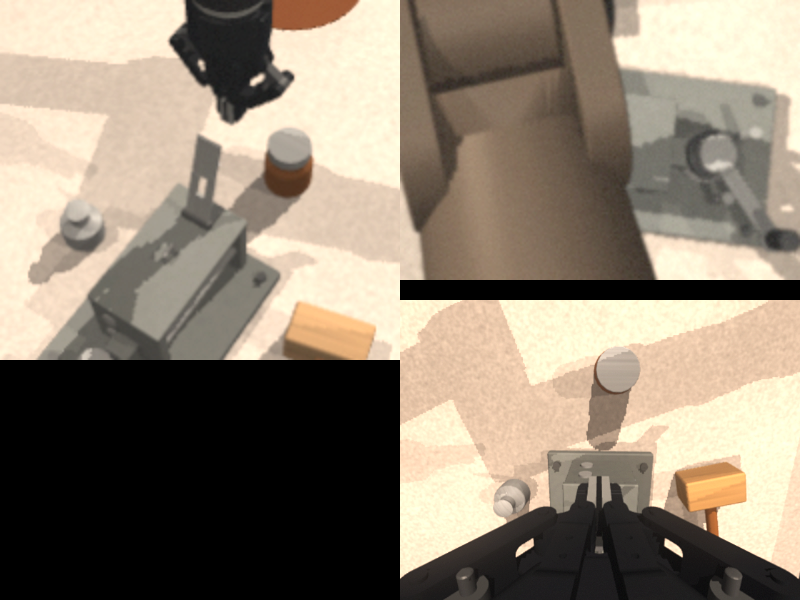

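```bash
python3 go.py 0,.16,.2,-5.5 0,.145,.2,-5.5 0,.13,.2,-5.5 0,.122,.202,-5.5 0,.115,.205,-5.5
```

```text
t 1.5 mach [-0.0023  0.1738  0.2136] F [ 0.6  0.9 -0.5] w -0.0 q [ 14.  14.   4.  80.   0. 109.]
[-0.028, 0.004, 0.027, -0.0, -0.001, 0.017]
[-0.058, 0.004, 0.027, -0.0, -0.001, 0.017]
[-0.088, 0.004, 0.027, -0.0, -0.001, 0.017]
[-0.104, 0.004, 0.023, -0.0, -0.001, 0.017]
[-0.118, 0.004, 0.017, -0.0, -0.001, 0.017]
```

>>> apply_moves(commands=[[-0.028, 0.004, 0.027, 0, 0, 0.017], [-0.058, 0.004, 0.027, 0, 0, 0.017], [-0.088, 0.004, 0.027, 0, 0, 0.017], [-0.104, 0.004, 0.023, 0, 0, 0.017], [-0.118, 0.004, 0.017, 0, 0, 0.017]])

```text
clock: 1.92
tool_pos: [0.5671, 0.0814, 0.2056]
orientation: [[0.099, 0.995, 0.0], [0.995, -0.099, 0.0], [0.0, 0.0, -1.0]]
contact_force: [-0.1, 1.3, -1.4]
gripper_width: 0.0002
```

Run:
```python
from go import *
cmd([[0,.1-.092*np.cos(h)+.002*np.sin(h)+.011,.117+.092*np.sin(h)+.002*np.cos(h),-5.5] for h in(1.4,1.25,1.1,.95,.8)])
```

```text
t 1.9167 mach [0.0007 0.1129 0.2056] F [-0.1  1.3 -1.4] w 0.0002 q [  8.  12.   1.  78.   0. 104.]
[-0.031, -0.001, -0.005, 0.0, -0.001, -0.005]
[-0.058, -0.001, 0.001, 0.0, -0.001, -0.005]
[-0.084, -0.001, 0.011, 0.0, -0.001, -0.005]
[-0.108, -0.001, 0.025, 0.0, -0.001, -0.005]
[-0.129, -0.001, 0.042, 0.0, -0.001, -0.005]
```

>>> apply_moves(commands=[[-0.031, 0, -0.005, 0, 0, 0], [-0.058, 0, 0.001, 0, 0, 0], [-0.084, 0, 0.011, 0, 0, 0], [-0.108, 0, 0.025, 0, 0, 0], [-0.129, 0, 0.042, 0, 0, 0]])

```text
clock: 2.33
tool_pos: [0.5613, 0.0166, 0.1835]
orientation: [[0.099, 0.995, 0.001], [0.995, -0.099, -0.0], [-0.0, 0.001, -1.0]]
contact_force: [1.1, 0.2, 0.0]
gripper_width: -0.0
```

Run:
```python
from go import *
cmd([[0,.1-.092*np.cos(h)+.002*np.sin(h)+.011,.117+.092*np.sin(h)+.002*np.cos(h),-5.5] for h in(.65,.5,.35,.2,.05)])
```

```text
t 2.3333 mach [0.0012 0.0479 0.1835] F [1.1 0.2 0. ] w -0.0 q [ 2. 11. -3. 75. -0. 97.]
[-0.018, -0.002, 0.019, 0.002, 0.0, -0.006]
[-0.033, -0.002, 0.041, 0.002, 0.0, -0.006]
[-0.045, -0.002, 0.066, 0.002, 0.0, -0.006]
[-0.053, -0.002, 0.093, 0.002, 0.0, -0.006]
[-0.057, -0.002, 0.12, 0.002, 0.0, -0.006]
```

>>> apply_moves(commands=[[-0.018, -0.001, 0.019, 0, 0, 0], [-0.033, -0.002, 0.041, 0, 0, 0], [-0.045, -0.002, 0.066, 0, 0, 0], [-0.053, -0.002, 0.093, 0, 0, 0], [-0.057, -0.002, 0.12, 0, 0, 0]])

```text
clock: 2.75
tool_pos: [0.5569, -0.0111, 0.1221]
orientation: [[0.099, 0.995, -0.001], [0.995, -0.099, -0.0], [-0.0, -0.001, -1.0]]
contact_force: [-0.1, 0.4, 1.4]
gripper_width: 0.0001
```

```bash
python3 go.py 0,.019,.1185,-5.5 0,.019,.117,-5.5 0,.019,.116,-5.5
```

```text
t 2.75 mach [-0.0005  0.0199  0.1221] F [-0.1  0.4  1.4] w 0.0001 q [ -1.  12. -10.  68.  -0.  95.]
[-0.002, 0.001, 0.007, -0.002, 0.001, -0.006]
[-0.002, 0.001, 0.01, -0.002, 0.001, -0.006]
[-0.002, 0.001, 0.012, -0.002, 0.001, -0.006]
```

>>> apply_moves(commands=[[0, 0, 0.006, 0, 0, 0], [0, 0, 0.009, 0, 0, 0], [0, 0, 0.012, 0, 0, 0]])

```text
clock: 3.0
tool_pos: [0.5566, -0.0113, 0.1187]
orientation: [[0.099, 0.995, -0.001], [0.995, -0.099, -0.002], [-0.002, -0.0, -1.0]]
contact_force: [-8.6, -3.5, 22.2]
gripper_width: 0.0003
```

```bash
python3 go.py 0,.019,.116,-5.5
```

```text
t 3.0 mach [-0.0008  0.0197  0.1187] F [-8.6 -3.5 22.2] w 0.0003 q [ -1.  12. -11.  67.  -0.  95.]
[-0.001, 0.002, 0.005, -0.001, 0.004, -0.006]
```

Contact at z 0.1187 with 22 N, which matches a closed hasp. Next I'll lift and head for the roller.

>>> apply_moves(commands=[[0, 0, -0.07, 0, 0, 0], [0, 0, -0.14, 0, 0, 0], [0, 0, -0.19, 0, 0, 0], [-0.05, -0.03, -0.19, 0, 0, 0.2], [-0.12, -0.06, -0.19, 0, 0, 0.4]], fingers=1)

```text
clock: 3.42
tool_pos: [0.5227, -0.066, 0.2137]
orientation: [[0.294, 0.956, 0.003], [0.956, -0.294, 0.0], [0.001, 0.002, -1.0]]
contact_force: [1.1, -1.6, 0.5]
gripper_width: 0.0608
```

```bash
python3 go.py -.0766,-.1493,.205,-55.5
```

```text
t 3.4167 mach [-0.0292 -0.0381  0.2137] F [ 1.1 -1.6  0.5] w 0.0608 q [ -7.   7.  -4.  78.   0. 100.]
[-0.237, -0.048, 0.017, 0.004, -0.003, 1.34]
```

>>> apply_moves(commands=[[-0.237, -0.048, 0.017, 0, 0, 0.9], [-0.237, -0.048, 0.017, 0, 0, 0.9], [-0.237, -0.048, 0.017, 0, 0, 0.9], [-0.237, -0.048, 0.017, 0, 0, 0.9], [-0.237, -0.048, 0.017, 0, 0, 0.9]])

```text
clock: 3.83
tool_pos: [0.4624, -0.1748, 0.2035]
orientation: [[0.685, 0.729, -0.001], [0.729, -0.685, 0.0], [-0.0, -0.001, -1.0]]
contact_force: [-0.1, -0.3, -0.3]
gripper_width: 0.0855
```

```bash
python3 go.py -.0766,-.1493,.205,-55.5
```

```text
t 3.8333 mach [-0.0787 -0.1522  0.2035] F [-0.1 -0.3 -0.3] w 0.0855 q [-21.   4.  -9.  77.   0. 113.]
[0.007, -0.0, -0.003, -0.002, 0.001, 0.429]
```

>>> apply_moves(commands=[[0.006, 0, 0, 0, 0, 0.2], [0.006, 0, 0, 0, 0, 0.43], [0.006, 0, 0, 0, 0, 0.43]])

```text
clock: 4.08
tool_pos: [0.4662, -0.1702, 0.2037]
orientation: [[0.821, 0.571, -0.001], [0.571, -0.821, 0.001], [-0.0, -0.001, -1.0]]
contact_force: [0.3, -0.8, 0.5]
gripper_width: 0.0855
```

```bash
python3 - <<'E'
from h import *
s=snap('scene','s2')['image'][150:370,120:320]; t=snap('top','t2')['image'][180:320,260:440]; w=snap('wrist','w2')['image']
f=lambda a,sz:cv2.convertScaleAbs(cv2.resize(a,sz),alpha=1.5)
o=np.zeros((600,800,3),np.uint8); o[:440,:400]=f(s,(400,440)); o[:280,400:]=f(t,(400,280)); o[300:,400:]=f(w,(400,300)); cv2.imwrite('pics/c2.png',o)
E
python3 go.py -.0766,-.1493,.205,-55.5; python3 -c "
from h import *
p=np.load('p.npy');from fit import M,R
for z in(.084,.134): print(proj(load('w2'),M(p,[[R[0],R[1],z]])),proj(load('s2'),M(p,[[R[0],R[1],z]])))"
```

```text
t 4.2333 mach [-0.0754 -0.1474  0.204 ] F [ 0.9 -0.   0.4] w 0.0854 q [-20.   4.  -9.  77.   0. 125.]
[-0.004, 0.001, -0.002, -0.001, 0.0, 0.021]
[[278.24875055 204.43270422]] [[158.32176616 299.7675464 ]]
[[278.24238778 222.59869877]] [[151.66217736 290.81918408]]
```

View pics/c2.png

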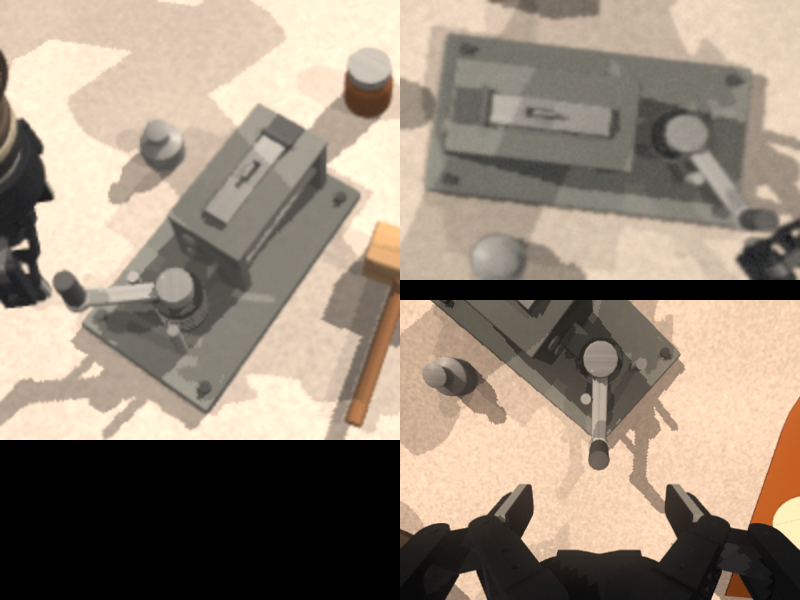

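The hasp lies flat over its staple, with the staple showing through the slot in the scene and top views. In the wrist view the roller top is at (277,224), against a predicted (278,223). The roller is centred between the fingers, so I'll descend and grip.

>>> apply_moves(commands=[[-0.004, 0.001, 0.06, 0, 0, 0.02], [-0.004, 0.001, 0.12, 0, 0, 0.02], [-0.004, 0.001, 0.18, 0, 0, 0.02], [-0.004, 0.001, 0.215, 0, 0, 0.02], [-0.004, 0.001, 0.215, 0, 0, 0.02]])

```text
clock: 4.65
tool_pos: [0.4621, -0.1712, 0.0927]
orientation: [[0.825, 0.565, -0.007], [0.565, -0.825, 0.002], [-0.004, -0.006, -1.0]]
contact_force: [-0.3, -0.0, -0.1]
gripper_width: 0.0852
```

>>> apply_moves(commands=[[0, 0, 0, 0, 0, 0], [0, 0, 0, 0, 0, 0], [0, 0, 0, 0, 0, 0], [0, 0, 0, 0, 0, 0], [0, 0, 0, 0, 0, 0]], fingers=0, grip_force=40)

```text
clock: 5.07
tool_pos: [0.4654, -0.1728, 0.0981]
orientation: [[0.827, 0.563, 0.002], [0.563, -0.827, -0.001], [0.001, 0.002, -1.0]]
contact_force: [-0.6, 0.1, 0.7]
gripper_width: 0.0256
```

```bash
cat > arc.py <<'E'
from go import *
def a(th,r=.1,z=.096): w=np.radians(-140)+th; return [r*np.cos(w),-.085+r*np.sin(w),z,np.degrees(w+p[2])+90]
st=env.read_state(); m=mach(st['tool_pos']); d=m[:2]-[0,-.085]; th=np.arctan2(d[1],d[0])+np.radians(140); print('th',th,'r',np.hypot(*d))
cmd([a(float(x)) for x in sys.argv[1:]])
E
python3 arc.py .1 .2 .3 .4 .5
```

```text
th 0.008550162885526902 r 0.09992213506916993
t 5.0667 mach [-0.076  -0.1499  0.0981] F [-0.6  0.1  0.7] w 0.0256 q [-20.   6. -20.  63.   0. 125.]
[0.001, 0.018, 0.004, 0.004, -0.002, -0.207]
[0.004, 0.038, 0.004, 0.004, -0.002, -0.407]
[0.009, 0.057, 0.004, 0.004, -0.002, -0.607]
[0.016, 0.076, 0.004, 0.004, -0.002, -0.807]
[0.025, 0.094, 0.004, 0.004, -0.002, -1.007]
```

>>> apply_moves(commands=[[0, 0, 0, 0, 0, 0], [0, 0, 0, 0, 0, 0], [0, 0, 0, 0, 0, 0]])

```text
clock: 5.32
tool_pos: [0.465, -0.1725, 0.098]
orientation: [[0.827, 0.563, 0.002], [0.563, -0.827, -0.0], [0.001, 0.001, -1.0]]
contact_force: [-1.7, 0.8, 5.1]
gripper_width: 0.0209
```

```bash
python3 arc.py .1 .2 .3 .4 .5
```

```text
th 0.004225978164552391 r 0.10000034919557592
t 5.3167 mach [-0.0763 -0.1496  0.098 ] F [-1.7  0.8  5.1] w 0.0209 q [-20.   6. -20.  63.   0. 125.]
[0.001, 0.019, 0.004, 0.002, -0.003, -0.208]
[0.004, 0.039, 0.004, 0.002, -0.002, -0.408]
[0.009, 0.058, 0.004, 0.002, -0.002, -0.608]
[0.016, 0.077, 0.004, 0.002, -0.002, -0.808]
[0.025, 0.095, 0.004, 0.003, -0.002, -1.008]
```

>>> apply_moves(commands=[[0.001, 0.019, 0, 0, 0, -0.2], [0.004, 0.039, 0, 0, 0, -0.4], [0.009, 0.058, 0, 0, 0, -0.6], [0.016, 0.077, 0, 0, 0, -0.8], [0.025, 0.095, 0, 0, 0, -1]])

```text
clock: 5.73
tool_pos: [0.502, -0.2044, 0.098]
orientation: [[0.452, 0.892, 0.001], [0.892, -0.452, 0.002], [0.002, 0.0, -1.0]]
contact_force: [-2.6, 5.6, 7.2]
gripper_width: 0.021
```

```bash
python3 arc.py .6 .7 .8 .9 .98
```

```text
th 0.49865621942868343 r 0.099689461456412
t 5.7333 mach [-0.0364 -0.1778  0.098 ] F [-2.6  5.6  7.2] w 0.021 q [-22.  11. -15.  64.   0.  95.]
[0.0, 0.02, 0.004, 0.001, -0.004, -0.198]
[0.003, 0.04, 0.004, 0.001, -0.004, -0.398]
[0.008, 0.059, 0.004, 0.001, -0.004, -0.598]
[0.015, 0.078, 0.004, 0.001, -0.004, -0.798]
[0.022, 0.093, 0.004, 0.002, -0.004, -0.958]
```

>>> apply_moves(commands=[[0, 0.02, 0, 0, 0, -0.2], [0.003, 0.04, 0, 0, 0, -0.4], [0.008, 0.059, 0, 0, 0, -0.6], [0.015, 0.078, 0, 0, 0, -0.8], [0.022, 0.093, 0, 0, 0, -0.96]])

```text
clock: 6.15
tool_pos: [0.5477, -0.2147, 0.0979]
orientation: [[-0.012, 1.0, -0.001], [1.0, 0.012, 0.003], [0.003, -0.001, -1.0]]
contact_force: [-7.7, 8.2, 11.6]
gripper_width: 0.0212
```

```bash
python3 arc.py 1.05 1.1 1.13 1.15 1.16
```

```text
th 0.9738445445186992 r 0.09912757458416488
t 6.15 mach [ 0.01   -0.1836  0.0979] F [-7.7  8.2 11.6] w 0.0212 q [-21.  16.  -8.  66.   0.  68.]
[-0.001, 0.015, 0.004, -0.001, -0.006, -0.138]
[-0.0, 0.025, 0.004, -0.001, -0.006, -0.238]
[0.0, 0.031, 0.004, -0.001, -0.007, -0.298]
[0.001, 0.035, 0.004, -0.001, -0.007, -0.338]
[0.001, 0.037, 0.004, -0.001, -0.007, -0.358]
```

>>> apply_moves(commands=[[0.001, 0.008, -0.001, 0, 0, -0.08], [0.001, 0.016, -0.002, 0, 0, -0.15], [0.002, 0.022, -0.002, 0, 0, -0.21], [0.002, 0.028, -0.002, 0, 0, -0.27], [0.002, 0.031, -0.002, 0, 0, -0.3]])

```text
clock: 6.57
tool_pos: [0.5612, -0.2134, 0.0979]
orientation: [[-0.157, 0.988, -0.005], [0.988, 0.157, 0.003], [0.004, -0.004, -1.0]]
contact_force: [-14.5, 6.8, 9.4]
gripper_width: 0.021
```

```bash
python3 arc.py 1.13 1.15 1.17
```

```text
th 1.110835973235506 r 0.0988556301827878
t 6.5667 mach [ 0.0233 -0.1811  0.0979] F [-14.5   6.8   9.4] w 0.021 q [-21.  17.  -7.  66.   0.  60.]
[-0.002, 0.004, 0.004, -0.008, -0.008, -0.005]
[-0.002, 0.008, 0.004, -0.008, -0.008, -0.045]
[-0.002, 0.012, 0.004, -0.008, -0.008, -0.085]
```

>>> apply_moves(commands=[[0, 0.003, 0, 0, 0, 0], [0, 0.006, 0, 0, 0, 0], [0, 0.006, 0, 0, 0, 0], [0, 0.006, 0, 0, 0, 0]])

```text
clock: 6.9
tool_pos: [0.5614, -0.2134, 0.0979]
orientation: [[-0.155, 0.988, -0.009], [0.988, 0.155, 0.002], [0.003, -0.008, -1.0]]
contact_force: [-19.6, 5.3, 12.0]
gripper_width: 0.0209
```

```bash
python3 arc.py 1.13 1.15
```

```text
th 1.1130936761574846 r 0.09887799484980567
t 6.9 mach [ 0.0235 -0.181   0.0979] F [-19.6   5.3  12. ] w 0.0209 q [-21.  17.  -6.  67.  -0.  60.]
[-0.002, 0.003, 0.004, -0.017, -0.007, -0.01]
[-0.002, 0.007, 0.004, -0.017, -0.007, -0.05]
```

```bash
python3 - <<'E'
from h import *
s=snap('scene','s3')['image'][150:370,120:320]; t=snap('top','t3')['image'][180:320,260:440]; w=snap('wrist','w3')['image']
f=lambda a,sz:cv2.convertScaleAbs(cv2.resize(a,sz),alpha=1.5)
o=np.zeros((600,800,3),np.uint8); o[:440,:400]=f(s,(400,440)); o[:280,400:]=f(t,(400,280)); o[300:,400:]=f(w,(400,300)); cv2.imwrite('pics/c3.png',o)
E
python3 arc.py 1.13
```

```text
th 1.1126436639372514 r 0.09887184378694694
t 7.05 mach [ 0.0235 -0.181   0.0979] F [-20.4   4.1  10.3] w 0.0207 q [-21.  17.  -6.  67.  -0.  60.]
[-0.002, 0.003, 0.004, -0.017, -0.007, -0.01]
```

View pics/c3.png

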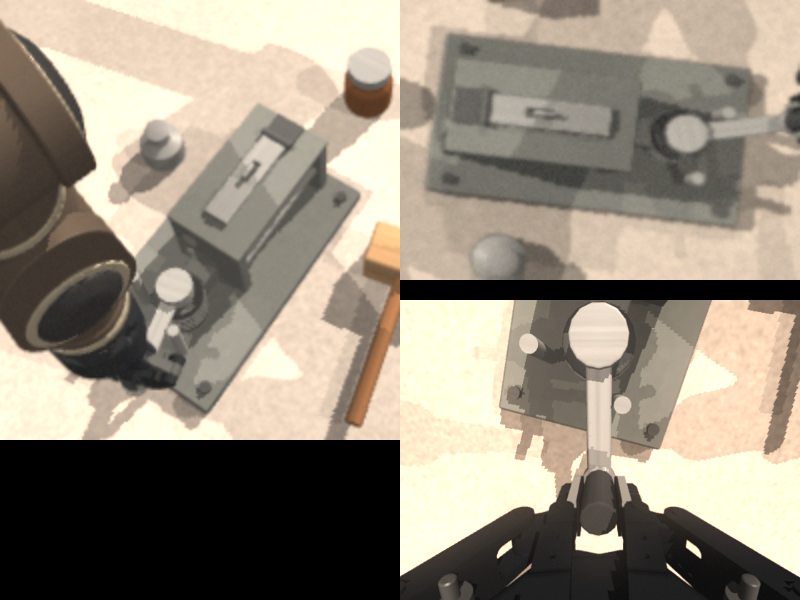

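The wrist view shows the arm up against the stop pin at (622,405), with the roller gripped. The hasp is still flat, and the bystanders have not moved. Handing in now.

```bash
python3 -c "
from workcell import env
print(env.sign_off())"
```

```text
the job is handed in; nothing more can be done
None
```

The splitter is open for feeding, and I handed the job in at about 7 s on the robot's clock, against the 51 s limit.

- **Hasp:** I pushed it over with the shut fingers and pressed it down. Contact came at 118.7 mm with about 22 N, against a stated closed height of 119 mm. The pictures taken afterwards show it flat, with the staple standing through its slot.
- **Release arm:** I then gripped the roller from above with 40 N and swung the arm round to its stop. A further 3 mm of commanded push moved it only 0.2 mm, while the force rose from about 15 to 20 N. The wrist picture shows the bar against the stop pin. The fingers are still holding it there.
- **Disagreement:** The tool position gives an arm angle of 1.113 rad where the stop should be 1.13. That is about 2 mm at the roller, the same size as the camera calibration error.
- **Residual forces:** At hand-in the tool also carried about 10 N upward and 4 N sideways.
- **Bystanders:** The weight, jar and mallet show no movement in the last pictures. Each is only partly in view in some of them.

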